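# Stand the brown egg in the blue egg cup

## Task

Breakfast is being laid: take the brown egg out of the wooden rack and stand it upright, pointed end up, in the blue egg cup. Set it down rather than dropping it, let go of it, and leave the white eggs in their places in the rack.

Things in the scene. Friction and masses are not known exactly. Their poses are not given: they have to be found in the camera images.
- egg_brown: brown boiled egg, 46 mm in diameter, 58 mm tall, ~65 g. Origin at the bottom of its blunt end, z to the pointed end; widest 23 mm above the origin, a half sphere below that, tapering above. Starts upright in a rack hole, its bottom 23 mm above the worktop, its widest part 18 mm above the board. At the start its y axis runs along the row of eggs, its x axis across it, where fingers have room
- egg_white_a: white egg of the same size and axes, in another hole of the fixed wooden rack (board 80 by 236 mm, upper face 28 mm above the worktop, three holes in a row 72 mm apart, eggs in any order)
- egg_white_b: second white egg of the same size and axes, in the remaining hole of the rack
- egg_cup_blue: loose blue egg cup on the worktop, 150 g, smooth glaze, 42 mm tall, foot 50 mm wide, bowl open upward, rim 42 mm outer and 34 mm inner diameter. Origin at the centre of its underside, z up. A seated egg's bottom is about 34 mm and its widest part 57 mm above this origin. A white cup of the same shape stands nearby and is not wanted
Not all that is in view belongs to the job. Leave any yellow look-alike of the egg_brown alone. There is more than one size of the egg_cup_blue; the job needs the larger.

How it is judged:
At the end, for the whole second after the job is handed in: the brown egg rests in the blue cup, its bottom within 12 mm of the cup's axis and 26 to 42 mm above the cup's underside, pointed end up within 17 degrees of vertical, at rest; the cup stands upright (within 6 degrees) on the worktop; both white eggs are within 20 mm of where they began (horizontal distance between egg_brown and egg_cup_blue below 0.012 m and z of egg_brown in the frame of egg_cup_blue between 0.026 and 0.042 m and angle between egg_brown's own z axis and vertical below 0.3 rad and angle between egg_cup_blue's own z axis and vertical below 0.1 rad and height (world z) of egg_cup_blue below 0.01 m and linear speed of egg_brown below 0.03 m/s and distance of each of egg_white_a, egg_white_b from where it was at the start of the episode below 0.02 m); the robot touches nothing.
It fails at once if the brown egg is dropped: it falls free, out of the fingers, at more than 0.5 m/s (a drop of about 13 mm) (contact force between the fingers and egg_brown below 0.05 N and linear speed of egg_brown above 0.5 m/s).
It also fails if it takes over 35 s, if anything falls off the work surface, if the arm or the gripper's body presses on something with over 40 N, if the wrist force passes 120 N, or if a joint passes its speed limit or range.

## Robot

A 6-joint arm with a two-finger parallel gripper is mounted at the origin on a cart in front of the work surface, level with it; the furniture and walls round the work are solid. World frame = base frame: x ahead of the robot, y to its left, z up, the work surface at z = 0. Lengths are in m, angles in rad, forces in N, time in s.
With the tool pointing down it reaches from about 0.25 to 0.775 m from the base axis. Payload 4 kg.
Tool frame: the origin (TCP) lies on the centre line of the jaws, within the pads' length; the fingertips stand 25 mm ahead of it and the grasp point (between the pads) lies 6 mm ahead of it; z points along the fingers, y is the line along which they close (so a half turn about z gives the same grasp; the last joint's range is limited). The gripper opens to 94 mm and grips with 3 to 60 N. Pads are 16 mm wide; open, the fingers measure 119 mm over their backs; the gripper's body (75 mm by 177 mm) begins 78 mm behind the grasp point.
Start: joints at [-0.103, 0.087, 1.371, -0, 1.684, -0.103], TCP at [0.55, -0, 0.207] pointing down, gripper open.
Joint ranges: [-3.1, 3.1], [-0.76, 2.03], [0.27, 2.55], [-1.08, 4.22], [0.17, 2.65], [-2.57, 2.57]. Speed limits (rad/s): [2.79, 2.79, 3.14, 3.14, 3.14, 3.14].

## Interface

Orientations are given as [roll, pitch, yaw] about the fixed x, y, z axes, in that order (R = Rz(yaw) Ry(pitch) Rx(roll)).
In Python, from bench import robot, imaging gives the robot as it stands. The module is installed in compiled form; this text tells all that it offers.
- The arm moves only by the tool drive_tool, never from a script. Its argument "series" is a list of rows, each a list of 3 entries, a list of its own where there are three numbers: the finger opening in m, from 0 to 0.094, then the shift along the tool's x, y, z in m, then the turn, a rotation vector about the tool's x, y, z in rad. A call has 1 to 5 rows; each row is the pose to reach, as a shift and turn from the pose commanded when the call began, along the tool's axes at that moment; what a row does not reach only later rows make up. A row lasts 1/8 s, in which the tool goes at most 62.5 mm and 10.7 degrees, less where a joint would pass 70% of its speed; a pose out of reach is approached as far as the arm can. A call with a gripper value outside its range is refused whole. The fingers move at their own pace and stop on an object; the grip force is fixed at half the most. Time passes only in rows, so rows that repeat a pose let the fingers close. It gives the time, the measured TCP pose, the force, the opening and the grip force at its end, in the units of the state.
- robot.get_obs(): the state, without advancing time (a new reading comes with each control period).
- imaging.snapshot(name): name is "scene" or "side" or "wrist"; returns the picture (400x640x3 uint8, red, green, blue); there is no depth.
- imaging.get_calibration(name): a dict with "intrinsics" (3x3 intrinsics, pixels), "k1" (the pictures are not rectified: a ray, as slopes to the right and down, at radius r is drawn at 1 + k1 r^2 times it, then the intrinsics apply), "position" and "rotation" of the camera in the world. Camera axes: x right, y up, looking along -z (the intrinsics and any distortion apply to the point x, -y, -z); pixel columns grow to the right and rows downward; lengths in m; the calibration is good to about 2 mm. A picture is of the moment at which its call begins: read the wrist's pose just before it. get_calibration takes no time and is no camera call; for the wrist camera it gives the pose at the moment of the call.
- robot.close_job(): hands the job in; it is judged then, once.
The state is a dict: "time": time; "joint_positions": joint angles; "qvel": joint speeds; "joint_torque": joint torques, N m; "tool_pos": TCP position; "ee_rot": TCP orientation; "wrist_force": force on the tool from outside, world axes, zero at the start; "wrist_torque": the same for the moment, N m; "width": finger opening in m; "finger_force": force on a finger pad.
Only numpy, scipy, OpenCV 4.12 (cv2) and the standard library are available. Lean on these libraries where they do the work, as an engineer would, in place of code of your own. Each camera call takes 0.05 s, during which the arm holds its last target. There are 200 camera calls.

## Working session

There is one attempt and no reset: what is moved stays moved. The work goes in short steps, Python scripts to look and compute and a tool call to move; the robot and the scene stay as the last step left them, time stands still between calls to the robot, and variables do not carry over. Pictures are saved under pics/ and viewed, at most 10 in all, crops included, and the job is handed in when it is done.

Besides the shell and the picture viewer there is one more tool, called after ">>>" as name(argument=value, ...) on one line, values as JSON. drive_tool: Moves the arm, as the interface text tells. Its arguments: {"type":"object","properties":{"series":{"type":"array"}},"required":["series"]}

```bash
mkdir -p pics
cat > h.py <<'E'
import numpy as np, cv2
from bench import robot, imaging
def shot(n,f=None):
    im=imaging.snapshot(n)
    if f: cv2.imwrite('pics/'+f,im[:,:,::-1])
    return im
def ray(n,uv,c=None):
    c=c or imaging.get_calibration(n)
    K=np.array(c['intrinsics'],float);R=np.array(c['rotation']);p=np.array(c['position'])
    u=cv2.undistortPoints(np.array([[uv]],float),K,np.array([c['k1'],0,0,0.]))[0,0] if False else None
    s=np.linalg.solve(K,[uv[0],uv[1],1.])[:2];q=s.copy()
    for _ in range(30): q=s/(1+c['k1']*(q@q))
    d=R@np.array([q[0],-q[1],-1.]);return p,d/np.linalg.norm(d)
def onz(n,uv,z,c=None):
    p,d=ray(n,uv,c);return p+d*(z-p[2])/d[2]
def proj(n,X,c=None):
    c=c or imaging.get_calibration(n)
    v=np.array(c['rotation']).T@(np.array(X)-np.array(c['position']));q=np.array([v[0],-v[1]])/-v[2]
    q=q*(1+c['k1']*(q@q));return (np.array(c['intrinsics'])@[q[0],q[1],1])[:2]
E
python3 - <<'E'
from h import *
a=shot('scene','scene.png');b=shot('side','side.png')
for n in('scene','side','wrist'):
    c=imaging.get_calibration(n);print(n,np.round(c['position'],3),np.round(c['rotation'],3).tolist(),c['k1'])
print(robot.get_obs())
E
```

```text
scene [0.162 0.567 0.509] [1.026, 0.005, -2.562] -0.06893273381292789
side [ 0.363 -0.748  0.447] [1.073, 0.005, -0.297] -0.04891977879355715
wrist [0.55  0.078 0.384] [-0.268, 0.003, -0.001] -0.014140101659540525
{'time': 0.1, 'joint_positions': array([-1.03070190e-01,  8.78927372e-02,  1.37208967e+00,  9.73648813e-06,
        1.68363179e+00, -1.03055796e-01]), 'qvel': array([ 0.00118193, -0.00194149, -0.00283661,  0.00063095, -0.00249018,
       -0.00087329]), 'joint_torque': array([ 2.25695316e-03, -3.41256917e+01, -3.03301656e+01,  7.19034858e-02,
        3.05556308e-02, -9.49158243e-05]), 'tool_pos': array([5.49500317e-01, 6.68606000e-05, 2.05621705e-01]), 'ee_rot': array([-3.13958283e+00, -2.17588889e-04,  1.57078280e+00]), 'wrist_force': array([-0.62489884,  0.60063989,  0.61743297]), 'wrist_torque': array([-0.00784745, -0.00762422,  0.00203114]), 'finger_force': 0.0, 'width': 0.0939938006130905}
```

View pics/scene.png

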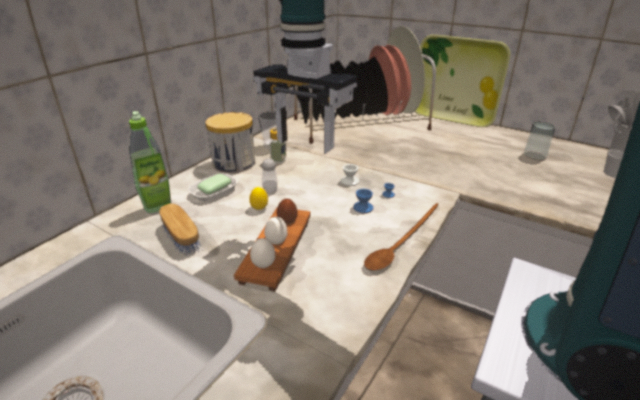

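View pics/side.png

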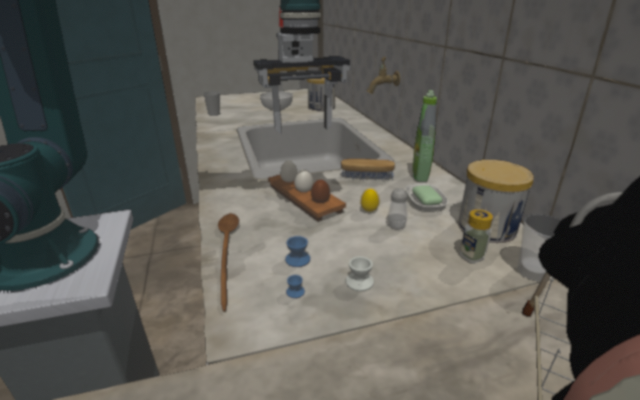

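Scene view: brown egg at (287,210), white eggs at (276,231) and (262,253), yellow look-alike at (259,198). The large blue cup is at (363,201), the small blue one at (389,190) and the white one at (348,175). Side view: brown egg (320,190), large blue cup (297,252), small blue cup (295,287), white cup (360,273). Both views agree on the choice: brown egg at the end of the row, larger blue cup. Next is a close crop to check.

```bash
sed -i "s/R=np.array(c\['rotation'\])/R=rot(c)/; s/np.array(c\['rotation'\]).T/rot(c).T/; /u=cv2.undist/d" h.py
cat >> h.py <<'E'
from scipy.spatial.transform import Rotation as Ro
def rot(c): return Ro.from_euler('xyz',c['rotation']).as_matrix()
def tri(uvs):
    A=0;b=0
    for n,uv in uvs:
        p,d=ray(n,uv);P=np.eye(3)-np.outer(d,d);A=A+P;b=b+P@p
    return np.linalg.solve(A,b)
E
python3 - <<'E'
from h import *
a=cv2.imread('pics/scene.png')[150:290,230:410];b=cv2.imread('pics/side.png')[150:310,260:400]
a=cv2.resize(a,None,fx=2.2,fy=2.2,interpolation=2);b=cv2.resize(b,None,fx=2.7,fy=2.7,interpolation=2)
H=max(a.shape[0],b.shape[0]);f=np.zeros((H,a.shape[1]+b.shape[1],3),np.uint8);f[:a.shape[0],:a.shape[1]]=a;f[:b.shape[0],a.shape[1]:]=b
cv2.imwrite('pics/crop1.png',f);print(f.shape,a.shape)
for k,s,t in[('brown',(287,210),(320,190)),('w1',(276,231),(304,181)),('w2',(262,253),(288,171)),('cup',(363,201),(297,251)),('white cup',(348,175),(360,273)),('yellow',(259,198),(370,200)),('small',(389,190),(295,287))]:
    print(k,tri([('scene',s),('side',t)]).round(3))
E
```

```text
(432, 774, 3) (308, 396, 3)
brown [0.588 0.016 0.054]
w1 [0.566 0.083 0.049]
w2 [0.543 0.154 0.051]
cup [ 0.491 -0.155  0.019]
white cup [ 0.583 -0.251  0.018]
yellow [ 0.698 -0.021  0.028]
small [ 0.464 -0.248  0.012]
```

View pics/crop1.png

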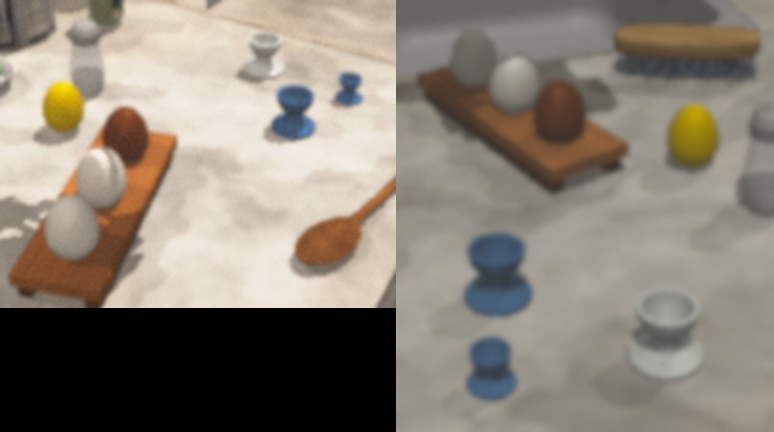

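The crop confirms the choice: brown egg at the near end of the row, and the larger blue cup clearly bigger than the small one. The row runs along about (0.31,-0.95), so the tool turns by -0.315 about its z. I move above the egg to look from near.

>>> drive_tool(series=[[0.094, [0.008, 0.019, 0], [0, 0, -0.15]], [0.094, [0.016, 0.038, 0], [0, 0, -0.315]], [0.094, [0.016, 0.038, 0.02], [0, 0, -0.315]], [0.094, [0.016, 0.038, 0.02], [0, 0, -0.315]]])

```text
time: 0.6
tool_pos: [0.5867, 0.0162, 0.184]
ee_rot: [-3.137, -0.002, 1.886]
wrist_force: [0.1, 0.7, -0.1]
width: 0.094
finger_force: 0.0
```

Run:
```python
from h import *
import pickle
o=robot.get_obs();c=imaging.get_calibration('wrist');pickle.dump(c,open('c1','wb'))
shot('wrist','w1.png');print(o['tool_pos'],o['ee_rot'],c['position'],c['rotation'])
for X in [(.588,.016,.081),(.588,.016,.046),(.566,.083,.081),(.543,.154,.081)]: print(X,proj('wrist',X,c).round(1))
```

```text
[0.58673268 0.0161724  0.18400179] [-3.13658618e+00 -1.94551387e-03  1.88589734e+00] [0.56439661 0.09019805 0.36286564] [-0.26604755  0.00548565  0.31402645]
(0.588, 0.016, 0.081) [321.2 200.8]
(0.588, 0.016, 0.046) [321.2 192.4]
(0.566, 0.083, 0.081) [321.  128.1]
(0.543, 0.154, 0.081) [321.1  40.2]
```

View pics/w1.png

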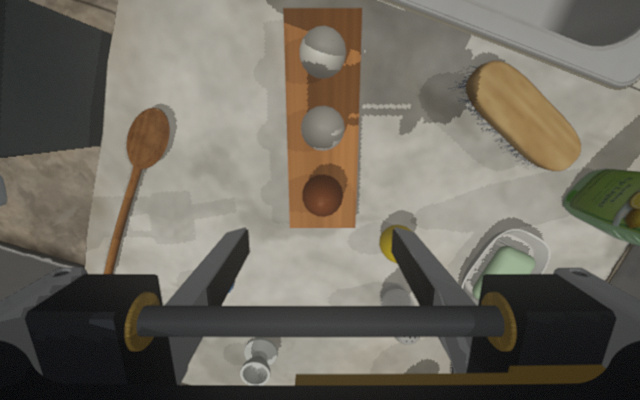

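Wrist view: brown egg at about (322,195), with the row vertical in the image, so the yaw is right. The yellow look-alike at (392,243) is beyond the finger path. I refine the egg's position numerically.

```bash
cat > fit.py <<'E'
from h import *
from scipy.optimize import least_squares
# egg surface points projected -> silhouette hull ellipse vs measured blob
def eggpts(p):
    P=[]
    for z in np.linspace(0,.058,25):
        r=np.sqrt(max(0,.023**2-(z-.023)**2)) if z<.023 else .023*np.sqrt(max(0,1-((z-.023)/.035)**2))
        for t in np.linspace(0,6.28,40): P.append((p[0]+r*np.cos(t),p[1]+r*np.sin(t),p[2]+z))
    return P
def box(pts): 
    h=cv2.convexHull(np.array(pts,np.float32));m=cv2.moments(h);return np.array([m['m10']/m['m00'],m['m01']/m['m00']]),m['m00']
E
python3 - <<'E'
from fit import *
import pickle
c=pickle.load(open('c1','rb'));im=cv2.imread('pics/w1.png').astype(int)
s=im[165:228,292:354];S=s.sum(2);m=(S<205).astype(np.uint8)  # dark
hsv=cv2.cvtColor(s.astype(np.uint8),cv2.COLOR_BGR2HSV)
n,l,st,ce=cv2.connectedComponentsWithStats(m);i=1+st[1:,4].argmax()
print(st[i],ce[i]+[292,165]); print(hsv[30,::6].tolist())
uv=np.array([322.5,195.])
for z in (.023,):
    f=lambda p: box([proj('wrist',X,c) for X in eggpts((p[0],p[1],z))])[0]-uv
    r=least_squares(f,[.588,.016]);print(r.x,box([proj('wrist',X,c) for X in eggpts((*r.x,z))])[1])
E
```

```text
[ 11   9  40  42 982] [322.3808554  191.09368635]
[[14, 142, 145], [14, 148, 145], [11, 137, 80], [10, 140, 93], [11, 151, 101], [11, 151, 105], [10, 145, 100], [9, 140, 89], [11, 120, 72], [14, 144, 154], [14, 145, 155]]
[0.59005103 0.01426334] 1386.9884869132657
```

>>> drive_tool(series=[[0.08, [-0.003, 0.0025, 0.03], [0, 0, 0]], [0.08, [-0.003, 0.0025, 0.07], [0, 0, 0]], [0.08, [-0.003, 0.0025, 0.1], [0, 0, 0]], [0.08, [-0.003, 0.0025, 0.1], [0, 0, 0]], [0.08, [-0.003, 0.0025, 0.1], [0, 0, 0]]])

```text
time: 1.27
tool_pos: [0.5924, 0.0138, 0.0888]
ee_rot: [3.139, 0.001, 1.886]
wrist_force: [-0.2, 1.1, 0.4]
width: 0.0801
finger_force: 0.0
```

Run:
```python
from h import *
o=robot.get_obs();shot('wrist','w2.png');print(o['tool_pos'],o['ee_rot'])
a=cv2.imread('pics/w2.png');b=cv2.imread('pics/w2.png')
a=shot('side')[100:260,240:420,::-1];a=cv2.resize(a,None,fx=2,fy=2)
b=cv2.resize(b,(400,250));f=np.zeros((320,760,3),np.uint8);f[:,:360]=a;f[:250,360:]=b;cv2.imwrite('pics/c2.png',f)
```

```text
[0.59239119 0.01375876 0.08875705] [3.13875809e+00 1.13595851e-03 1.88560008e+00]
```

View pics/c2.png

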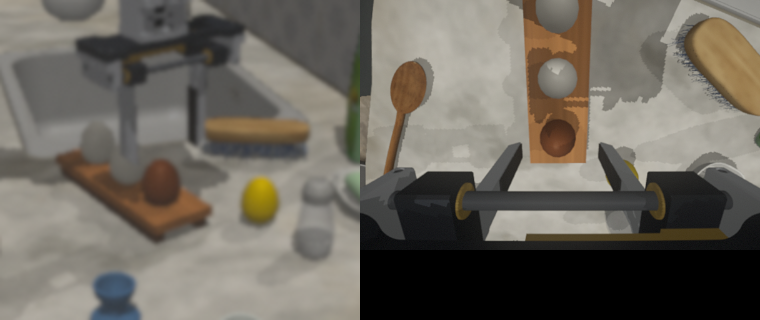

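Run:
```python
from fit import *
c=imaging.get_calibration('wrist');o=robot.get_obs();t=o['tool_pos'];print(t,c['position'])
im=cv2.imread('pics/w2.png');
hs=cv2.cvtColor(im,cv2.COLOR_BGR2HSV);m=((hs[:,:,2]<125)&(hs[:,:,1]>90)).astype(np.uint8);m[:185]=0;m[256:]=0;m[:,:285]=0;m[:,350:]=0
n,l,st,ce=cv2.connectedComponentsWithStats(m);i=1+st[1:,4].argmax();print(st[i])
uv=np.array([st[i][0]+st[i][2]/2-.5,st[i][1]+st[i][3]/2-.5])
def bc(p):
    q=np.array([proj('wrist',X,c) for X in eggpts((p[0],p[1],.023))]);return (q.max(0)+q.min(0))/2-uv,np.ptp(q,axis=0)
r=least_squares(lambda p:bc(p)[0],[.588,.016]);print(uv,r.x,bc(r.x)[1])
R=Ro.from_euler('xyz',o['ee_rot']).as_matrix();d=np.array([*r.x,.057])-t;print('tool delta',R.T@d)
for s in(-1,1):
    print([proj(k,t+R@[0,s*.045,.025]).round(0) for k in('side','wrist')])
cv2.imwrite('pics/c3.png',np.vstack([cv2.resize(shot('side')[130:230,260:400,::-1],None,fx=3,fy=3),]))
```

```text
[0.5928437  0.01377942 0.0893737 ] [0.56875642 0.08792967 0.26793896]
[ 288  185   62   67 3271]
[318.5 218. ] [0.59147599 0.01651742] [58.20658188 61.21306771]
tool delta [ 0.00308313 -0.00058815  0.03236622]
[array([306., 191.]), array([259., 228.])]
[array([338., 181.]), array([380., 228.])]
```

View pics/c3.png

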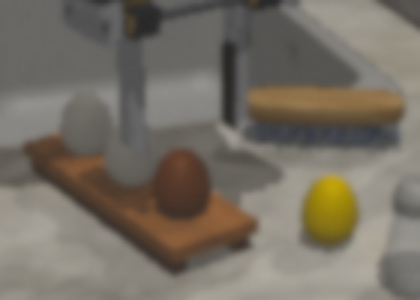

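Side crop: brown egg at (321,191). The finger tips are hard to separate from the white egg, so I need a larger view.

Run:
```python
from h import *
a=cv2.resize(cv2.imread('pics/w2.png')[180:290,225:415],None,fx=4,fy=4,interpolation=2)[:,:760]
b=cv2.resize(cv2.imread('pics/c3.png')[:, :300],None,fx=1,fy=1)
f=np.zeros((600,800,3),np.uint8)
f[:440,:760]=a
s=shot('side')[165:197,290:350,::-1];s=cv2.resize(s,None,fx=5,fy=5,interpolation=2);f[440:,:300]=s
cv2.imwrite('pics/c4.png',f)
```

```text
(no output)
```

View pics/c4.png

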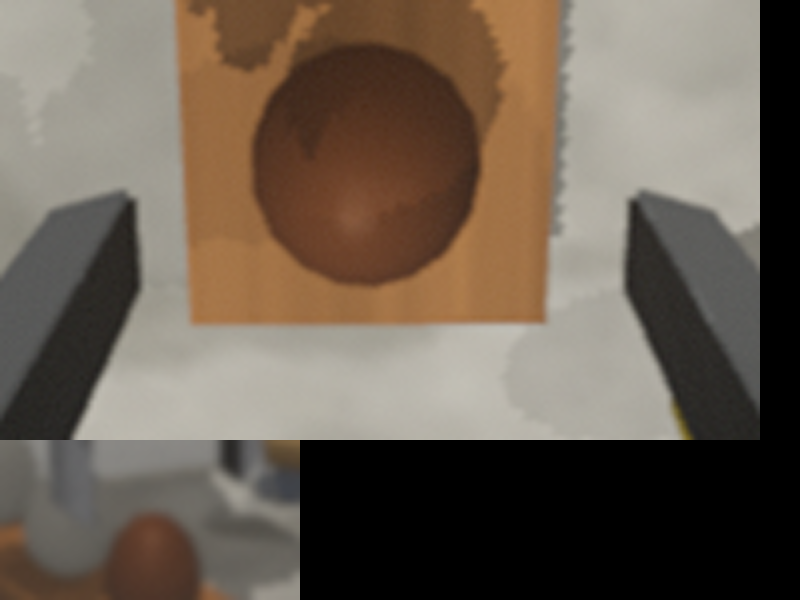

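Egg box centre is (316.6,221.1), 57x61 px. The pads' tip edges are at x=259 and 382, rows 230–252. The tips look higher than the quoted 25 mm ahead of the TCP, so I solve for them.

Run:
```python
from fit import *
c=imaging.get_calibration('wrist');o=robot.get_obs();t=o['tool_pos'];print(o['tool_pos'],o['ee_rot'],o['width'],np.array(c['intrinsics'])[0])
R=Ro.from_euler('xyz',o['ee_rot']).as_matrix()
M=np.array([(259.6,230),(259.6,252.5),(381.8,230),(381.8,252.5)])
def f(q): return np.concatenate([proj('wrist',t+R@[q[0]+a*.008,q[1]+s*o['width']/2,q[2]],c)-m for (s,a),m in zip([(-1,1),(-1,-1),(1,1),(1,-1)],M)])
r=least_squares(f,[0,0,.025]);print('tip in tool',r.x,f(r.x).round(1))
uv=np.array([316.6,221.1])
def bc(p):
    q=np.array([proj('wrist',X,c) for X in eggpts((p[0],p[1],.023))]);return (q.max(0)+q.min(0))/2-uv,np.ptp(q,axis=0)
r=least_squares(lambda p:bc(p)[0],[.588,.016]);print(r.x,bc(r.x)[1],'egg in tool',R.T@(np.array([*r.x,.046])-t))
Rc=rot(c);print('cam rel tool',R.T@(np.array(c['position'])-t),R.T@-Rc[:,2])
```

```text
[0.59250184 0.01382361 0.08880732] [3.13819973e+00 1.37249207e-03 1.88576400e+00] 0.08013737097534283 [293.08731796   0.         320.07663457]
tip in tool [ 0.00046922  0.0010386  -0.00066786] [-0.7  0.   0.7  0.1  0.7 -0.1 -0.7 -0. ]
[0.59040553 0.01388779] [58.19999798 61.38405311] egg in tool [ 0.00076918 -0.00211853  0.04279937]
cam rel tool [ 0.07766779  0.00081242 -0.17870498] [-2.64812089e-01 -7.94500770e-04  9.64299708e-01]
```

By the wrist camera, the tips end about at the TCP, not 25 mm ahead of it. I descend to the level that is safe under both readings, centre on the egg, and look again.

>>> drive_tool(series=[[0.08, [0.001, -0.002, 0.015], [0, 0, 0]], [0.08, [0.001, -0.002, 0.03], [0, 0, 0]], [0.08, [0.001, -0.002, 0.03], [0, 0, 0]], [0.08, [0.001, -0.002, 0.03], [0, 0, 0]]])

```text
time: 1.98
tool_pos: [0.589, 0.0143, 0.0563]
ee_rot: [-3.141, -0.0, 1.886]
wrist_force: [0.5, 1.0, 1.1]
width: 0.0796
finger_force: 0.0
```

Run:
```python
from fit import *
o=robot.get_obs();t=o['tool_pos'];w=shot('wrist','w3.png')[:,:,::-1];R=Ro.from_euler('xyz',o['ee_rot']).as_matrix()
a=cv2.resize(w[190:300,225:415],None,fx=3.6,fy=3.6,interpolation=2)
f=np.zeros((600,800,3),np.uint8);f[:a.shape[0],:a.shape[1]]=a
s=cv2.resize(shot('side','s3.png')[160:200,290:350,::-1],None,fx=5,fy=5,interpolation=2);f[400:,:300]=s
s=cv2.resize(shot('scene','sc3.png')[175:235,250:330,::-1],None,fx=3.33,fy=3.33,interpolation=2);f[400:400+s.shape[0],310:310+s.shape[1]]=s
cv2.imwrite('pics/c5.png',f);print(t)
for z in(0,.025): print(z,[[proj(n,t+R@[0,s*.04,z]).round(1).tolist() for s in(-1,1)] for n in('side','scene','wrist')])
```

```text
[0.58895959 0.01426562 0.05627588]
0 [[[306.2, 193.9], [334.6, 185.0]], [[305.0, 211.0], [269.2, 205.8]], [[257.8, 240.8], [378.7, 240.6]]]
0.025 [[[306.5, 203.6], [334.5, 194.4]], [[305.1, 220.8], [269.9, 215.5]], [[264.6, 227.3], [372.2, 227.2]]]
```

View pics/c5.png

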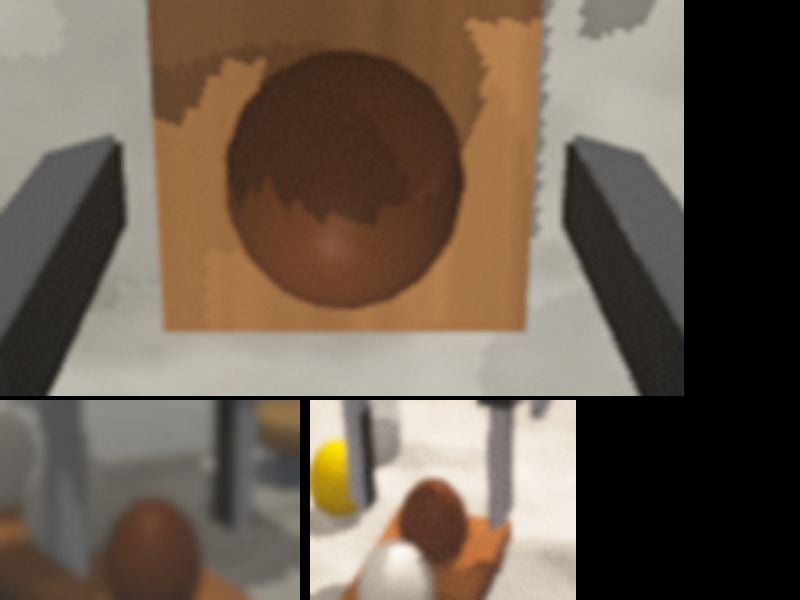

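The three views agree that the tips are about at the TCP: the side view has them at (304,195) and (335,185), and the scene view at (306,212). The egg is centred between the pads. So the TCP goes to z≈0.032 and the fingers close.

>>> drive_tool(series=[[0.08, [0, 0, 0.012], [0, 0, 0]], [0.08, [0, 0, 0.024], [0, 0, 0]], [0.08, [0, 0, 0.024], [0, 0, 0]], [0.08, [0, 0, 0.024], [0, 0, 0]]])

```text
time: 2.62
tool_pos: [0.589, 0.0142, 0.0324]
ee_rot: [-3.141, -0.0, 1.886]
wrist_force: [0.8, -0.1, 0.7]
width: 0.0801
finger_force: 0.0
```

>>> drive_tool(series=[[0.06, [0, 0, 0], [0, 0, 0]], [0.05, [0, 0, 0], [0, 0, 0]], [0.035, [0, 0, 0], [0, 0, 0]], [0.035, [0, 0, 0], [0, 0, 0]], [0.035, [0, 0, 0], [0, 0, 0]]])

```text
time: 3.25
tool_pos: [0.5892, 0.0143, 0.0329]
ee_rot: [3.141, 0.0, 1.886]
wrist_force: [1.0, -0.1, 0.7]
width: 0.0447
finger_force: 30.0
```

Gripped: opening 44.7 mm, 30 N. Lifting.

>>> drive_tool(series=[[0.035, [0, 0, -0.01], [0, 0, 0]], [0.035, [0, 0, -0.035], [0, 0, 0]], [0.035, [0, 0, -0.07], [0, 0, 0]], [0.035, [0, 0, -0.1], [0, 0, 0]], [0.035, [0, 0, -0.1], [0, 0, 0]]])

```text
time: 3.88
tool_pos: [0.5912, 0.0141, 0.1366]
ee_rot: [3.135, 0.003, 1.886]
wrist_force: [1.0, 0.2, -1.0]
width: 0.0447
finger_force: 30.0
```

>>> drive_tool(series=[[0.035, [-0.02, -0.015, 0], [0, 0, 0]], [0.035, [-0.05, -0.038, 0], [0, 0, 0]], [0.035, [-0.08, -0.061, 0], [0, 0, 0]], [0.035, [-0.11, -0.084, 0], [0, 0, 0]], [0.035, [-0.135, -0.103, 0], [0, 0, 0]]])

```text
time: 4.5
tool_pos: [0.5315, -0.147, 0.1307]
ee_rot: [-3.139, -0.002, 1.885]
wrist_force: [0.3, -0.1, -0.7]
width: 0.0447
finger_force: 30.0
```

>>> drive_tool(series=[[0.035, [-0.025, -0.019, 0], [0, 0, 0]], [0.035, [-0.045, -0.034, 0], [0, 0, 0]], [0.035, [-0.055, -0.042, 0], [0, 0, 0]], [0.035, [-0.055, -0.042, 0], [0, 0, 0]], [0.035, [-0.055, -0.042, 0], [0, 0, 0]]])

```text
time: 5.12
tool_pos: [0.5102, -0.2105, 0.1323]
ee_rot: [3.142, -0.001, 1.887]
wrist_force: [-0.2, 0.1, -0.8]
width: 0.045
finger_force: 30.0
```

Run:
```python
from h import *
import pickle
c=imaging.get_calibration('wrist');pickle.dump(c,open('c4','wb'));shot('wrist','w4.png');o=robot.get_obs();print(o)
for n in('scene','side'): shot(n,n+'4.png')
q=proj('wrist',(.491,-.155,.042),c);print(q)
x,y=[max(0,int(v)-60) for v in q];w=cv2.imread('pics/w4.png')
f=np.zeros((600,800,3),np.uint8);a=cv2.resize(w[y:y+130,x:x+130],(390,390),interpolation=2);f[:390,:390]=a
f[:250,400:]=cv2.resize(w,(400,250))
a=cv2.imread('pics/scene4.png')[180:225,335:395];f[400:580,:240]=cv2.resize(a,None,fx=4,fy=4,interpolation=2)
a=cv2.imread('pics/side4.png')[225:275,265:325];f[400:600,250:490]=cv2.resize(a,None,fx=4,fy=4,interpolation=2)
a=cv2.imread('pics/side4.png')[140:290,230:380];f[260:560,500:800]=cv2.resize(a,None,fx=2,fy=2,interpolation=2)
cv2.imwrite('pics/c6.png',f);print(x,y)
```

```text
{'time': 5.175, 'joint_positions': array([-4.94050165e-01,  1.18026432e-01,  1.48460421e+00,  4.81548584e-04,
        1.53927220e+00, -8.10167672e-01]), 'qvel': array([ 0.00420323, -0.00418896, -0.00374016, -0.00306465, -0.00229227,
       -0.00234392]), 'joint_torque': array([-2.56690951e-01, -3.47842276e+01, -2.97389066e+01,  2.60452065e-02,
        6.53301110e-02,  1.92787156e-03]), 'tool_pos': array([ 0.51036121, -0.21040294,  0.13248427]), 'ee_rot': array([ 3.14145784e+00, -5.56508252e-04,  1.88689862e+00]), 'wrist_force': array([-0.08714375, -0.03724967, -0.45267647]), 'wrist_torque': array([ 0.06138925, -0.04701097,  0.00214281]), 'finger_force': 29.999848902225494, 'width': 0.04474146014239855}
[318.16539077 141.21247089]
258 81
```

View pics/c6.png

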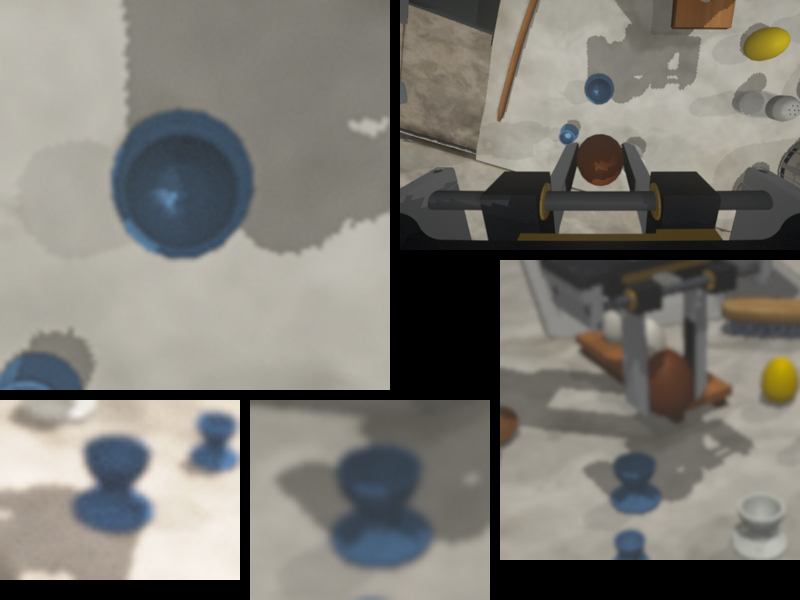

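The wrist view shows the large blue cup, with its inner rim centred at (318.5,145) and its foot at (318.7,141). The egg is held at about (320,256). I locate the cup and check numerically whether the egg has tilted.

Run:
```python
from fit import *
import pickle
c=pickle.load(open('c4','rb'));o=robot.get_obs();t=o['tool_pos'];R=Ro.from_euler('xyz',o['ee_rot']).as_matrix()
for uv,z in(((318.5,145),.042),((318.7,140.7),.002)):
    p=onz('wrist',uv,z,c);print('cup',p,'tool d',R.T@(p-t))
# scene/side foot & rim: crop /4
for n,uv,z in(('scene',(335+117/4,180+455/4-100),.042),('scene',(335+112/4,180+508/4-100),.004),('side',(265+(378-250)/4,225+(465-400)/4),.042),('side',(265+(381-250)/4,225+(533-400)/4),.006)):
    print(n,onz(n,uv,z))
# egg tilt from masks
E0=np.array(eggpts((0,0,0)))
def mask(n,win):
    im=cv2.imread(f'pics/{n}.png');h=cv2.cvtColor(im,cv2.COLOR_BGR2HSV)
    m=(((h[:,:,0]<14)|(h[:,:,0]>172))&(h[:,:,1]>100)&(h[:,:,2]<140)).astype(np.uint8);k=np.zeros_like(m);x0,x1,y0,y1=win;k[y0:y1,x0:x1]=m[y0:y1,x0:x1]
    nn,l,st,ce=cv2.connectedComponentsWithStats(k);i=1+st[1:,4].argmax();print(n,st[i],ce[i]);return (l==i)
for n,cam,cc,win in(('w4','wrist',c,(270,370,205,305)),('side4','side',imaging.get_calibration('side'),(295,335,180,225)),('scene4','scene',imaging.get_calibration('scene'),(250,420,80,200))):
    try: m=mask(n,win)
    except Exception as e: print(n,e);continue
    for a in(-60,-40,-20,0,20,40,60,90,180):
        # tilt about finger axis through the widest point
        Q=Ro.from_rotvec([0,np.radians(a),0]).as_matrix()
        X=[t+R@(np.array([0,0,.010-.023])+Q@(np.diag([1,-1,-1])@(e-[0,0,.023]))) for e in E0]
        h=cv2.convexHull(np.array([proj(cam,x,cc) for x in X],np.float32).round().astype(np.int32))
        k=np.zeros(m.shape,np.uint8);cv2.fillConvexPoly(k,h,1);k=k>0
        print(a,round((k&m).sum()/(k|m).sum(),3),cv2.boundingRect(h))
```

```text
cup [ 0.49232794 -0.15811876  0.042     ] tool d [ 0.05540159 -0.00094503  0.09068711]
cup [ 0.49196822 -0.15707575  0.002     ] tool d [ 0.05650024 -0.0009725   0.13068723]
scene [ 0.48788111 -0.1510944   0.042     ]
scene [ 0.48921462 -0.15262191  0.004     ]
side [ 0.49055016 -0.15695864  0.042     ]
side [ 0.4894661  -0.16176996  0.006     ]
w4 [ 283  216   75   81 4400] [320.05818182 257.55340909]
-60 0.711 (281, 203, 77, 88)
-40 0.766 (281, 210, 77, 80)
-20 0.824 (281, 213, 77, 79)
0 0.85 (281, 213, 77, 85)
20 0.774 (281, 213, 77, 93)
40 0.737 (281, 213, 77, 97)
60 0.739 (282, 214, 76, 98)
90 0.792 (282, 213, 76, 93)
180 0.791 (282, 211, 76, 80)
side4 [305 185  21  30 475] [314.67368421 199.97894737]
-60 0.562 (298, 186, 31, 33)
-40 0.574 (299, 184, 30, 35)
-20 0.579 (300, 184, 29, 35)
0 0.589 (300, 184, 29, 35)
20 0.606 (300, 186, 29, 33)
40 0.58 (300, 189, 30, 30)
60 0.542 (300, 190, 31, 29)
90 0.502 (300, 190, 32, 31)
180 0.483 (300, 190, 29, 35)
scene4 [361 129  18  22 309] [369.37864078 140.17799353]
-60 0.763 (360, 132, 21, 21)
-40 0.777 (360, 130, 21, 23)
-20 0.75 (360, 129, 21, 24)
0 0.704 (360, 127, 21, 26)
20 0.707 (360, 127, 21, 26)
40 0.712 (360, 127, 21, 26)
60 0.752 (360, 129, 21, 24)
90 0.769 (360, 131, 21, 22)
180 0.634 (360, 132, 21, 25)
```

Run:
```python
from fit import *
import pickle
from scipy.optimize import minimize
o=robot.get_obs();t=o['tool_pos'];R=Ro.from_euler('xyz',o['ee_rot']).as_matrix();E0=np.array(eggpts((0,0,0)))
D={}
for n,cam,cc,rect in(('w4','wrist',pickle.load(open('c4','rb')),(270,203,100,107)),('scene4','scene',imaging.get_calibration('scene'),(350,118,40,45))):
    im=cv2.imread(f'pics/{n}.png');S=8;x,y,w,h=rect
    p=cv2.resize(im[y:y+h,x:x+w],None,fx=S,fy=S,interpolation=2).astype(float)
    ch=p[:,:,2]-p[:,:,0]; hi=np.percentile(ch[ch>20],50);m=(ch>hi*.5).astype(np.uint8)
    nn,l,st,ce=cv2.connectedComponentsWithStats(m);i=1+st[1:,4].argmax();hull=cv2.convexHull(np.argwhere(l==i)[:,::-1].astype(np.int32))
    k=np.zeros(m.shape,np.uint8);cv2.fillConvexPoly(k,hull,1);D[cam]=(k>0,cc,(x,y),S);print(n,hi,np.array(cv2.boundingRect(hull))/S+[x,y,0,0])
def cost(q,a,cams):
    Q=Ro.from_rotvec([0,np.radians(a),0]).as_matrix();s=0
    X=t+(np.array([q[0],q[1],q[2]-.013])/1+((E0-[0,0,.023])*[1,-1,-1])@Q.T)@R.T
    for n in cams:
        m,cc,of,S=D[n];h=cv2.convexHull(((np.array([proj(n,x,cc) for x in X])+.5-of)*S).round().astype(np.int32))
        k=np.zeros(m.shape,np.uint8);cv2.fillConvexPoly(k,h,1);k=k>0;s+=1-(k&m).sum()/(k|m).sum()
    return s
for a in(-30,-20,-10,0,10,20,30):
    r=minimize(cost,[0,0,0],args=(a,['wrist']),method='Nelder-Mead',options=dict(initial_simplex=[[0,0,0],[.004,0,0],[0,.004,0],[0,0,.006]],maxfev=50))
    print(a,r.fun.round(4),(r.x*1000).round(1),round(cost(r.x,a,['scene']),3))
```

```text
w4 32.0 [283.125 214.5    84.375  91.75 ]
scene4 40.0 [350. 118.  40.  45.]
-30 0.1539 [  3.8   1.9 -16.8] 0.799
-20 0.1515 [  4.    2.1 -16. ] 0.791
-10 0.141 [  3.2   1.9 -12.5] 0.786
0 0.1324 [ 2.1  1.6 -8.9] 0.782
10 0.129 [ 1.1  1.1 -5.1] 0.78
20 0.1316 [ 0.   0.8 -1.3] 0.781
30 0.1388 [-0.9  0.7  1.3] 0.783
```

Run:
```python
from fit import *
import pickle
o=robot.get_obs();t=o['tool_pos'];R=Ro.from_euler('xyz',o['ee_rot']).as_matrix();E0=np.array(eggpts((0,0,0)))
f=np.zeros((600,800,3),np.uint8);x0=0
for n,cam,cc,(x,y,w,h),S,pos in(('w4','wrist',pickle.load(open('c4','rb')),(275,205,90,100),4,(0,0)),('side4','side',None,(290,175,50,58),8,(370,0)),('scene4','scene',None,(350,118,40,45),4,(0,410)),):
    cc=cc or imaging.get_calibration(cam)
    p=cv2.resize(cv2.imread(f'pics/{n}.png')[y:y+h,x:x+w],None,fx=S,fy=S,interpolation=2)
    for a,col in((0,(0,255,0)),(-20,(255,255,0))):
        Q=Ro.from_rotvec([0,np.radians(a),0]).as_matrix();X=t+(np.array([0,0,-.013])+((E0-[0,0,.023])*[1,-1,-1])@Q.T)@R.T
        hh=cv2.convexHull(((np.array([proj(cam,v,cc) for v in X])+.5-[x,y])*S).round().astype(np.int32));cv2.polylines(p,[hh],True,col,1)
    f[pos[1]:pos[1]+p.shape[0],pos[0]:pos[0]+p.shape[1]]=p[:600-pos[1],:800-pos[0]]
p=cv2.resize(cv2.imread('pics/scene4.png')[118:163,350:390],None,fx=4,fy=4,interpolation=2);f[410:590,180:340]=p
cv2.imwrite('pics/c7.png',f)
```

```text
(no output)
```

View pics/c7.png

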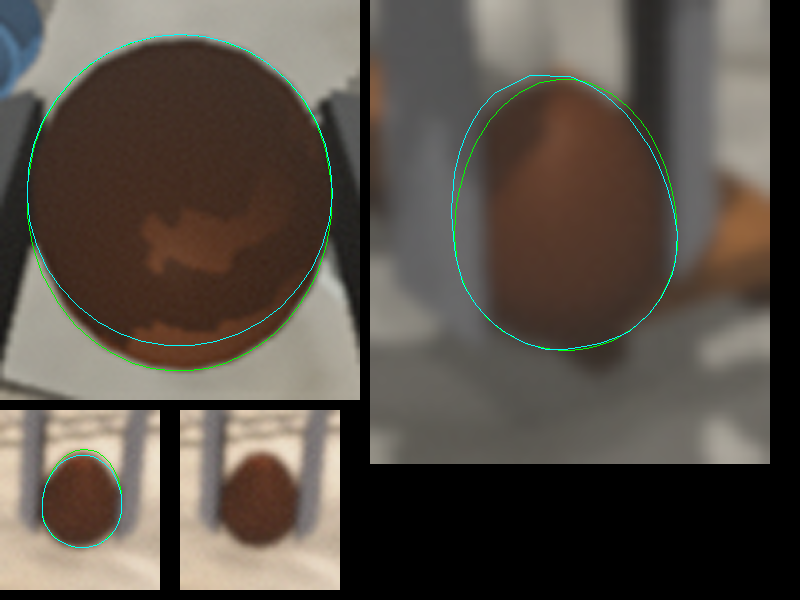

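Close-up: the upright egg outline (green) fits in all three views, so the egg hangs upright. I move over the cup and lower it.

>>> drive_tool(series=[[0.035, [0.025, 0, 0], [0, 0, 0]], [0.035, [0.056, -0.001, 0], [0, 0, 0]], [0.035, [0.056, -0.001, 0.03], [0, 0, 0]], [0.035, [0.056, -0.001, 0.06], [0, 0, 0]], [0.035, [0.056, -0.001, 0.06], [0, 0, 0]]])

```text
time: 5.9
tool_pos: [0.49, -0.1569, 0.0702]
ee_rot: [-3.137, -0.004, 1.887]
wrist_force: [0.2, -0.8, -0.6]
width: 0.0447
finger_force: 30.0
```

>>> drive_tool(series=[[0.035, [0, 0, 0.008], [0, 0, 0]], [0.035, [0, 0, 0.016], [0, 0, 0]], [0.035, [0, 0, 0.02], [0, 0, 0]], [0.035, [0, 0, 0.02], [0, 0, 0]], [0.035, [0, 0, 0.02], [0, 0, 0]]])

```text
time: 6.52
tool_pos: [0.4921, -0.1586, 0.0531]
ee_rot: [3.141, 0.001, 1.886]
wrist_force: [-0.0, -0.6, -0.3]
width: 0.0448
finger_force: 30.0
```

Run:
```python
from fit import *
o=robot.get_obs();t=o['tool_pos'];print(t,o['wrist_force'],o['width'])
# blue cup blobs now vs. before
for n,win in(('scene',(335,378,180,222)),('side',(275,320,225,272))):
    b=shot(n,n+'5.png')[:,:,::-1]
    for im in(cv2.imread(f'pics/{n}4.png'),b):
        m=((im[:,:,0].astype(int)-im[:,:,2])>35);k=np.zeros_like(m);k[win[2]:win[3],win[0]:win[1]]=m[win[2]:win[3],win[0]:win[1]]
        y,x=np.nonzero(k);print(n,'blue',x.mean().round(1),y.mean().round(1),x.min(),x.max(),y.min(),y.max(),len(x))
    h=b.astype(int);m=((h[:,:,2]-h[:,:,0])>25)&(h[:,:,2]<130);k=np.zeros_like(m);w2=(330,395,150,200) if n=='scene' else(270,325,190,250)
    k[w2[2]:w2[3],w2[0]:w2[1]]=m[w2[2]:w2[3],w2[0]:w2[1]];y,x=np.nonzero(k);print(n,'egg',x.min(),x.max(),y.min(),y.max(),'model axis',proj(n,[t[0],t[1],t[2]-.010+.029]).round(1),'rim centre exp',proj(n,[t[0],t[1],.042]).round(1),'foot exp',proj(n,[t[0],t[1],.0]).round(1))
```

```text
[ 0.49206407 -0.15856308  0.05305041] [-0.02736263 -0.63890899 -0.25345719] 0.04482165374909284
scene blue 363.6 201.8 354 372 190 211 223
scene blue 363.0 204.7 355 372 193 211 173
scene egg 344 389 150 191 model axis [364.9 180.7] rim centre exp [364.1 191.9] foot exp [362.9 206.9]
side blue 297.9 260.2 287 309 247 265 152
side blue 297.8 258.5 286 308 243 265 211
side egg 276 324 190 239 model axis [297.4 228. ] rim centre exp [298.  241.6] foot exp [298.8 259.6]
```

>>> drive_tool(series=[[0.035, [0, -0.001, 0.002], [0, 0, 0]], [0.035, [0, -0.001, 0.004], [0, 0, 0]], [0.035, [0, -0.001, 0.006], [0, 0, 0]], [0.035, [0, -0.001, 0.006], [0, 0, 0]]])

```text
time: 7.12
tool_pos: [0.4907, -0.1586, 0.0464]
ee_rot: [-3.141, -0.0, 1.886]
wrist_force: [0.3, 0.1, -0.3]
width: 0.0449
finger_force: 30.0
```

>>> drive_tool(series=[[0.035, [0, 0, 0.001], [0, 0, 0]], [0.035, [0, 0, 0.002], [0, 0, 0]], [0.035, [0, 0, 0.002], [0, 0, 0]], [0.035, [0, 0, 0.002], [0, 0, 0]]])

```text
time: 7.62
tool_pos: [0.4913, -0.1586, 0.0454]
ee_rot: [3.141, 0.0, 1.886]
wrist_force: [-0.5, 2.2, 5.5]
width: 0.0444
finger_force: 30.0
```

Contact at 5.5 N, with the egg at its expected seated height. I open gradually.

>>> drive_tool(series=[[0.047, [0, 0, 0], [0, 0, 0]], [0.049, [0, 0, 0], [0, 0, 0]], [0.053, [0, 0, 0], [0, 0, 0]], [0.062, [0, 0, 0], [0, 0, 0]], [0.075, [0, 0, 0], [0, 0, 0]]])

```text
time: 8.25
tool_pos: [0.4908, -0.1587, 0.0446]
ee_rot: [-3.141, -0.0, 1.886]
wrist_force: [0.6, 0.2, 0.4]
width: 0.0688
finger_force: 0.0
```

>>> drive_tool(series=[[0.075, [0, 0, -0.01], [0, 0, 0]], [0.08, [0, 0, -0.04], [0, 0, 0]], [0.08, [0, 0, -0.08], [0, 0, 0]], [0.08, [0, 0, -0.12], [0, 0, 0]], [0.08, [0, 0, -0.12], [0, 0, 0]]])

```text
time: 8.88
tool_pos: [0.4932, -0.1598, 0.1698]
ee_rot: [3.134, 0.007, 1.886]
wrist_force: [0.4, 0.8, -0.2]
width: 0.0803
finger_force: 0.0
```

Run:
```python
from fit import *
print(robot.get_obs()['time'],robot.get_obs()['finger_force'])
p=(.4915,-.158,.034)
for n in('side','scene','wrist'):
    c=imaging.get_calibration(n);b=shot(n,n+'6.png').astype(int)
    q=np.array([proj(n,X,c) for X in eggpts(p)]);x0,y0=(q.min(0)-8).astype(int);x1,y1=(q.max(0)+8).astype(int)
    s=b[y0:y1,x0:x1];m=((s[:,:,0]-s[:,:,2])>22);y,x=np.nonzero(m);k=((s[:,:,2]-s[:,:,0])>25);v,u=np.nonzero(k)
    print(n,'model',q.min(0).round(),q.max(0).round(),'egg',x.min()+x0,x.max()+x0,y.min()+y0,y.max()+y0,m.sum(),'blue',u.min()+x0,u.max()+x0,v.min()+y0,v.max()+y0,'rim',proj(n,[p[0],p[1],.042],c).round(1))
```

```text
8.875 0.0
side model [285. 217.] [310. 247.] egg 285 316 209 243 542 blue 289 306 244 254 rim [297.6 241.5]
scene model [355. 172.] [375. 196.] egg 346 381 164 203 903 blue 356 369 195 203 rim [364.2 192. ]
wrist model [297. 175.] [343. 223.] egg 299 342 178 223 1559 blue 301 339 167 186 rim [320.2 194.5]
```

```bash
python3 -c "
from bench import robot
print(robot.close_job())"
```

```text
the job is handed in; nothing more can be done
None
```

The brown egg is in the larger blue cup, lowered until it touched, released, and upright by a final camera measurement (picture allowance used up, so not viewed); I handed the job in at about 9 s, and the white eggs were never touched but I did not re-measure their positions.

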